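# Set the balloon sizing card out over the stand's edge

## Task

Push the white and pink sizing card flat along the low wooden packing stand, with the fingertips, towards the stand's black-trimmed edge until exactly its pink end sticks out: the line where pink meets white lies right over the edge, square to it, ready for the balloon clip. Slide it only, do not pick it up or tip it; leave the ribbon spool, the balloon weight and the basket where they are, and finish clear of everything.

Things in the scene. Friction and masses are not known exactly. Their poses are not given: they have to be found in the camera images.
- stand: Low wooden packing stand, fixed: flat top 440 mm (its x) by 300 mm (its y), top surface 40 mm above the bench. Origin: centre of its underside, on the bench. The edge to overhang is its whole -y side (150 mm from the centre), marked by a black edging strip, 6 mm wide on the top and over its upright face; push the card along the stand's -y. x runs along that edge, z up.
- stand_edge (a point): Middle of the stand's black-trimmed edge, on its top surface (40 mm above the bench); axes as the stand's.
- card: Rigid flat sizing card, loose, about 0.16 kg, slides on the stand: 110 mm wide (its x), 150 mm long (its y), 6 mm thick. Origin: centre of its underside. The pink end is the 50 mm nearest its -y end; the other 100 mm is white with coloured printed circles. At the start it lies wholly on the stand, pink end towards the black-trimmed edge, somewhat askew. The end to push on is its +y end, 75 mm from the origin.
- card_line (a point): Middle of the line across the card where pink meets white, on its top face: 25 mm from the card's origin towards -y, 50 mm from the tip of the pink end; axes as the card's. To end over the black-trimmed edge.
- spool_center (a point): Purple ribbon spool, loose, standing on the stand to one side of the card: 60 mm diameter, 45 mm high. Point at its centre half-way up. Leave alone.
- weight_center (a point): Gold bell-shaped balloon weight, loose, standing on the stand on the other side of the card: 56 mm diameter, 58 mm high. Point on its axis half-way up. Leave alone.
- basket_center (a point): Small teal open basket, loose, on the bench beyond the black-trimmed edge: 120 x 90 mm, 55 mm high. Point at its centre half-way up. Leave alone.

How it is judged:
By the outcome, as a careful person would: the job done as asked, in the order asked, and still so for the second after the job is handed in, with the robot touching nothing.
It also fails if it takes over 42 s, if anything falls off the work surface, if the arm or the gripper's body presses on something with over 40 N, if the wrist force passes 120 N, or if a joint passes its speed limit or range.

## Robot

A 6-joint arm with a two-finger parallel gripper is mounted at the origin on the work surface. World frame = base frame: x ahead of the robot, y to its left, z up, the work surface at z = 0. Lengths are in mm, angles in rad, forces in N, time in s.
With the tool pointing down it reaches from about 250 to 725 mm from the base axis. Payload 4 kg.
Tool frame: the origin (TCP) lies between the finger pads; the fingertips stand 8 mm ahead of it and the grasp point (between the pads) lies 11 mm behind it; z points along the fingers, y is the direction in which the jaws open and shut (so a half turn about z gives the same grasp; the last joint's range is limited). The gripper opens to 85 mm and grips with 20 to 120 N. Pads are 22 mm wide; open, the fingers measure 114 mm over their backs; the gripper's body (76 mm by 85 mm) begins 54 mm behind the grasp point. The pads swing forward as they close: fully open they stand 13 mm farther back than shut.
Start: joints at [1.303, 0.241, 0.005, 1.335, 0, 1.571], TCP at [132.303, 482.178, 239.306] pointing down, gripper open.
Joint ranges: [-2.72, 2.72], [-1.05, 1.87], [-1.09, 1.28], [-1.99, 2.15], [-1.42, 1.44], [-3.14, 3.14]. Speed limits (rad/s): [2.79, 2.79, 3.14, 3.14, 3.14, 3.14].

## Interface

Orientations are given as a unit quaternion [w, x, y, z].
In Python, from cell import robot gives the robot as it stands.
- The arm moves only by the tool step_arm, never from a script. Its argument "increments" is a list of rows, each a list of 4 numbers: the shift along the tool's x, y, z in mm, then the turn about the tool's z in rad. A call has 1 to 8 rows; each row is the pose to reach, as a shift and turn from the pose measured when the call began, along the tool's axes at that moment; what a row does not reach only later rows make up. A row lasts 1/10 s, in which the tool goes at most 50 mm and 8.59 degrees, less where a joint would pass 70% of its speed; a pose out of reach is approached as far as the arm can. A call with a gripper value outside its range is refused whole. "gripper" is the finger opening in mm, from 0 to 85.4, set as the call begins (left out, the last holds). The fingers move at their own pace and stop on an object; "force" is the grip in N (left out, the last holds). Time passes only in rows, so rows that repeat a pose let the fingers close. It gives the time, the measured TCP pose, the force and the opening at its end, in the units of the state.
- robot.state(): the state, without advancing time (a new reading comes with each control period).
- robot.capture(name): name is "side" or "top" or "wrist"; returns a dict with "color" (400x640x3 uint8, red, green, blue), "camera_matrix" (3x3 intrinsics, pixels), "rvec" (rotation vector, rad) and "tvec" (3), from world to camera coordinates, as OpenCV has them. Camera axes: x right, y down, z forward; pixel columns grow to the right and rows downward; lengths in mm; the calibration is good to about 2 mm. A picture is of the moment at which its call begins. There is no depth.
- robot.close_job(): hands the job in, once; it reports no verdict.
The state is a dict: "t": time; "joint_positions": joint angles; "joint_velocities": joint speeds; "effort": joint torques, N m; "position": TCP position; "orientation": TCP orientation; "ft_force": force on the tool from outside, world axes, zero at the start; "ft_torque": the same for the moment, N m; "grip_width": finger opening in mm.
Only numpy, scipy, OpenCV 4.12 (cv2) and the standard library are available. Lean on these libraries where they do the work, as an engineer would, in place of code of your own. Each camera call takes 0.05 s, during which the arm holds its last target.

## Working session

There is one attempt and no reset: what is moved stays moved. The work goes in short steps, Python scripts to look and compute and a tool call to move; the robot and the scene stay as the last step left them, time stands still between calls to the robot, and variables do not carry over. Pictures are saved under pics/ and viewed, and the job is handed in when it is done.

Besides the shell and the picture viewer there is one more tool, called after ">>>" by a JSON object that holds its "name" and its "arguments". step_arm: Moves the arm, as the interface text tells. Its arguments: {"type":"object","properties":{"increments":{"type":"array","items":{"type":"array","items":{"type":"number"}}},"gripper":{"type":"number"},"force":{"type":"number"}},"required":["increments"]}

```bash
ls; mkdir -p pics; cat > h.py <<'E'
import numpy as np, cv2
from cell import robot
def cap(n,f):
    d=robot.capture(n); cv2.imwrite('pics/'+f+'.png',d['color'][:,:,::-1]); return d
def ray(d,uv,z):
    K=np.array(d['camera_matrix'],float);R,_=cv2.Rodrigues(np.array(d['rvec'],float));t=np.array(d['tvec'],float).ravel()
    uv=np.asarray(uv,float).reshape(-1,2)
    r=(np.c_[uv,np.ones(len(uv))]@np.linalg.inv(K).T)@R
    c=-R.T@t
    return c+r*((z-c[2])/r[:,2])[:,None]
E
python3 - <<'E'
from h import *
import pickle
D={}
for n in ['top','side']: D[n]=cap(n,n+'0')
pickle.dump(D,open('d0.pkl','wb'))
s=robot.state();print(s['t'],s['position'],s['orientation'])
E
```

```text
pics
0.1 [132.14850362 481.64500833 238.4973883 ] [-1.31401766e-04  1.33497439e-01  9.91048707e-01 -9.36073596e-04]
```

View pics/top0.png

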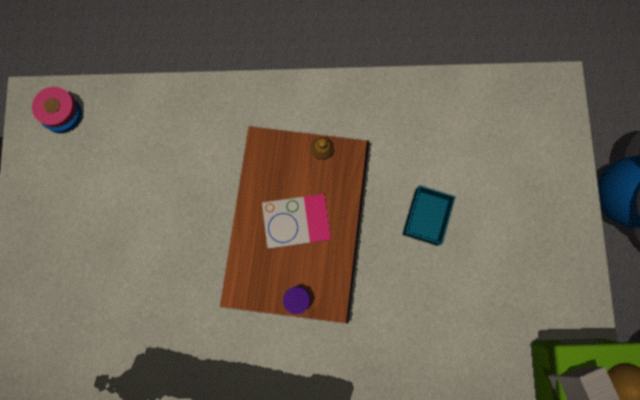

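View pics/side0.png

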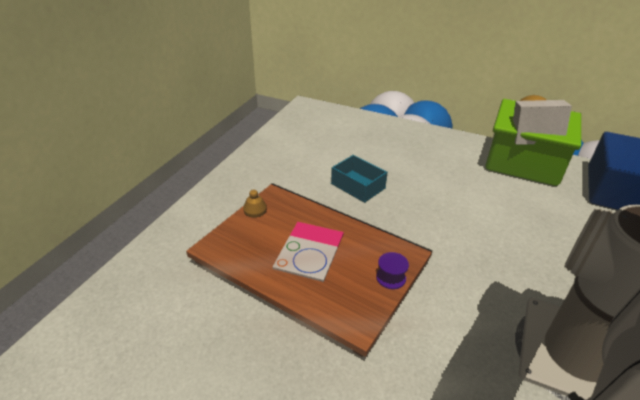

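The top view shows the stand with its black edge on the right, from (368,140) to (348,322). The card is near (296,221) with its pink end to the right, the weight is at (321,147), the spool at (297,299) and the basket at (429,215).

```bash
cat >> h.py <<'E'
def masks(img):
    h=cv2.cvtColor(img,cv2.COLOR_RGB2HSV);H,S,V=[h[:,:,i].astype(int) for i in range(3)]
    m={}
    m['pink']=(H>=160)&(H<=175)&(S>150)&(V>110)
    m['wood']=(H<=14)&(S>110)&(V>60)
    m['spool']=(H>=125)&(H<=150)&(S>120)
    m['basket']=(H>=85)&(H<=100)&(S>120)
    m['white']=(S<70)&(V>145)
    return m
def biggest(m,roi=None):
    m=m.astype(np.uint8)
    if roi is not None:
        k=np.zeros_like(m);x0,y0,x1,y1=roi;k[y0:y1,x0:x1]=1;m=m*k
    c,_=cv2.findContours(m,cv2.RETR_EXTERNAL,cv2.CHAIN_APPROX_NONE)
    return max(c,key=cv2.contourArea)
E
python3 - <<'E'
from h import *
import pickle
D=pickle.load(open('d0.pkl','rb'))
for n in ['top','side']:
    d=D[n];img=d['color']
    R,_=cv2.Rodrigues(np.array(d['rvec'],float));print(n,'cam',(-R.T@np.array(d['tvec']).ravel()).round())
    hsv=cv2.cvtColor(img,cv2.COLOR_RGB2HSV)
    m=masks(img)
    roi=(200,100,400,350) if n=='top' else (180,170,440,360)
    for k,z in [('pink',46),('wood',40),('spool',62),('white',46)]:
        c=biggest(m[k],roi); c=cv2.convexHull(c)
        P=ray(d,c.reshape(-1,2),z)[:,:2].astype(np.float32)
        r=cv2.minAreaRect(P); print(k,cv2.contourArea(c),np.round(r[0],1),np.round(r[1],1),round(r[2],1),cv2.boxPoints(r).round(0).tolist())
d=D['top']
hsv=cv2.cvtColor(d['color'],cv2.COLOR_RGB2HSV)
print(hsv[222,295:385:2].tolist())
print(d['color'][222,340:376].tolist())
E
```

```text
top cam [ 408.  -62. 1138.]
pink 915.0 [548.2 -46. ] [109.3  48. ] 6.8 [[491.0, -29.0], [497.0, -76.0], [605.0, -63.0], [600.0, -16.0]]
wood 22579.0 [542.4   6.3] [293.8 437.7] 81.2 [[304.0, -105.0], [736.0, -172.0], [781.0, 118.0], [349.0, 185.0]]
spool 553.0 [360.1   5.2] [57.5 60.2] 43.2 [[319.0, 7.0], [360.0, -36.0], [402.0, 3.0], [360.0, 47.0]]
white 1850.0 [539.5  29.4] [107.9  98.4] 6.6 [[480.0, 72.0], [492.0, -26.0], [599.0, -13.0], [587.0, 84.0]]
side cam [245. 636. 729.]
pink 686.0 [549.5 -49.5] [110.2  46.9] 6.3 [[492.0, -32.0], [497.0, -79.0], [607.0, -67.0], [602.0, -20.0]]
wood 21676.0 [542.6   8.5] [307.5 443.2] 81.0 [[300.0, -109.0], [738.0, -178.0], [785.0, 126.0], [348.0, 195.0]]
spool 512.0 [363.9 -16.3] [57.  63.2] 18.4 [[327.0, 5.0], [347.0, -55.0], [401.0, -37.0], [381.0, 23.0]]
white 48509.5 [534.6 -19. ] [664.5 567.2] 25.6 [[113.0, 93.0], [357.0, -418.0], [957.0, -131.0], [712.0, 380.0]]
[[130, 11, 138], [113, 30, 135], [17, 32, 160], [14, 37, 158], [18, 36, 163], [18, 35, 159], [174, 121, 167], [169, 192, 173], [169, 191, 172], [169, 191, 174], [169, 197, 171
[... 395 characters left out ...]
40], [24, 47, 137], [19, 39, 138], [22, 41, 137], [21, 43, 135], [20, 47, 136], [23, 44, 140], [23, 45, 142], [22, 43, 137], [23, 44, 139]]
[[107, 55, 29], [108, 61, 33], [114, 63, 33], [108, 56, 25], [108, 58, 30], [107, 58, 30], [112, 58, 31], [117, 63, 34], [115, 62, 31], [117, 63, 27], [119, 65, 35], [111, 59, 31], [110, 57, 31], [106, 56, 29], [112, 61, 33], [110, 59, 32], [99, 53, 25], [68, 38, 23], [34, 22, 17], [26, 23, 23], [43, 43, 36], [70, 65, 60], [103, 99, 86], [126, 123, 104], [137, 131, 113], [140, 133, 117], [141, 136, 119], [137, 132, 112], [142, 136, 117], [138, 130, 117], [133, 129, 110], [137, 131, 115], [139, 131, 114], [135, 128, 112], [136, 129, 113], [136, 128, 111]]
```

```bash
cat >> h.py <<'E'
def edge_pts(d,p0,p1,half=8,n=60,chan=None,z=40,trim=.12):
    """sample along segment p0-p1 (world xy), find strongest gradient across; chan: fn(img)->float image"""
    K=np.array(d['camera_matrix'],float)
    I=chan(d['color'].astype(np.float32)); I=cv2.GaussianBlur(I,(0,0),.7)
    p0,p1=np.array(p0,float),np.array(p1,float)
    u=(p1-p0)/np.linalg.norm(p1-p0); nn=np.array([-u[1],u[0]])
    s=np.linspace(trim,1-trim,n); o=np.arange(-half,half+.01,.25)
    out=[]
    for a in s:
        q=p0+a*(p1-p0)+o[:,None]*nn
        W=np.c_[q,np.full(len(q),z)].astype(float)
        uv,_=cv2.projectPoints(W,np.array(d['rvec'],float),np.array(d['tvec'],float),K,None)
        uv=uv.reshape(-1,2).astype(np.float32)
        v=cv2.remap(I,uv[:,0].reshape(-1,1),uv[:,1].reshape(-1,1),cv2.INTER_LINEAR).ravel()
        g=np.abs(np.gradient(v)); k=g.argmax()
        if 3<=k<len(o)-3:
            w=g[k-3:k+4]; out.append(p0+a*(p1-p0)+(w@o[k-3:k+4]/w.sum())*nn)
    out=np.array(out,np.float32)
    vx,vy,x,y=cv2.fitLine(out,cv2.DIST_HUBER,0,.01,.01).ravel()
    if vx<0: vx,vy=-vx,-vy
    return np.array([x,y]),np.array([vx,vy]),np.degrees(np.arctan2(vy,vx)),len(out)
E
python3 - <<'E'
from h import *
import pickle
D=pickle.load(open('d0.pkl','rb'))
red=lambda i:i[:,:,0]-i[:,:,2]
gr=lambda i:i[:,:,1]
for n in ['top','side']:
    d=D[n]
    a=edge_pts(d,(306,-105),(736,-172),chan=red)   # wood/black
    b=edge_pts(d,(349,186),(781,119),chan=gr if n=='top' else red)    # +y edge
    c=edge_pts(d,(494,-27),(602,-14),chan=gr,z=46) # pink/white
    e=edge_pts(d,(480,73),(587,85),chan=gr,z=46)
    for r in (a,b,c,e): print(n,r[0].round(1),r[2].round(2),r[3])
    nn=np.array([-a[1][1],a[1][0]]); print('wood width',(b[0]-a[0])@nn,'line to wood/black',(c[0]-a[0])@nn)
d=D['top']
for k in ['spool','basket']:
    c=biggest(masks(d['color'])[k],(200,100,480,350)); print(k,ray(d,c.reshape(-1,2).mean(0),62 if k=='spool' else 50).round())
print('weight',ray(d,(321,147),80).round(),ray(d,(321,150),45).round())
E
```

```text
top [ 523.5 -139.1] -8.83 60
top [566.  151.6] -8.81 60
top [548.2 -20.4] 6.5 60
top [533.7  79.5] 6.22 60
wood width 293.75134 line to wood/black 121.0512
side [ 519.8 -141.6] -8.88 60
side [564.1 150.4] -8.72 60
side [548.6 -24.1] 6.17 60
side [533.2  76.7] 6.0 60
wood width 295.31848 line to wood/black 120.496346
spool [[360.   5.  62.]]
basket [[ 545. -310.   50.]]
weight [[711. -60.  80.]] [[713. -60.  45.]]
```

>>> {"name": "step_arm", "arguments": {"increments": [[-40,-20,0,0.12],[-80,-40,0,0.24],[-120,-60,0,0.36],[-160,-80,0,0.48],[-200,-100,0,0.6],[-240,-118,0,0.72],[-280,-137,0,0.84],[-300,-147,0,0.9]], "gripper": 66}}

```text
t: 0.9
position: [384.4, 258.1, 238.4]
orientation: [0.001, 0.554, 0.832, -0.001]
ft_force: [0.4, 0.5, -0.4]
grip_width: 65.7
```

```bash
cat >> h.py <<'E'
from scipy.spatial.transform import Rotation as Ro
N=np.array([.1535,.98815,0]);T=np.array([.98815,-.1535,0])
def inc(n=None,t=None,z=None,ang=-8.83):
    s=robot.state();q=s['orientation'];R=Ro.from_quat([q[1],q[2],q[3],q[0]]).as_matrix();p=np.array(s['position'])
    n0,t0=p@N,p@T
    a=np.degrees(np.arctan2(R[1,1],R[0,1]))
    print('t',round(s['t'],2),'p',p.round(1),'n,t',n0.round(1),t0.round(1),'jaw',round(a,2),'tilt',(R[:,2]).round(4),'F',np.round(s['ft_force'],1),'w',s['grip_width'])
    d=N*((n-n0) if n is not None else 0)+T*((t-t0) if t is not None else 0)
    d[2]=(z-p[2]) if z is not None else 0
    da=(a-ang+90)%180-90
    print('inc',(R.T@d).round(1),'turn',np.radians(da).round(4), 'Nvec in tool',(R.T@N).round(3))
E
python3 -c "
from h import *
inc(196,530,150)"
```

```text
t 0.9 p [384.4 258.1 238.4] n,t 314.1 340.2 jaw 22.7 tilt [-5.0e-04 -2.7e-03 -1.0e+00] F [ 0.4  0.5 -0.4] w 65.70464397849345
inc [-199.7  100.1   88.7] turn 0.5504 Nvec in tool [ 0.852  0.523 -0.003]
```

>>> {"name": "step_arm", "arguments": {"increments": [[-40,20,0,0.11],[-80,40,0,0.22],[-120,60,0,0.33],[-160,80,0,0.44],[-200,100,0,0.55],[-200,100,44,0.55],[-200,100,89,0.55],[-200,100,89,0.55]]}}

```text
t: 1.7
position: [548.3, 110.2, 142.4]
orientation: [-0.003, 0.76, 0.65, -0.008]
ft_force: [-1.0, -0.1, -0.5]
grip_width: 65.3
```

```bash
python3 -c "
from h import *
inc(196,530,75)
cap('side','side1');cap('wrist','wrist1')"
```

```text
t 1.7 p [548.3 110.2 142.4] n,t 193.1 524.9 jaw -8.87 tilt [-0.016  -0.0058 -0.9999] F [-1.  -0.1 -0.5] w 65.28829042382476
inc [ 3.5  6.1 67.3] turn -0.0007 Nvec in tool [ 1.    -0.001 -0.008]
```

View pics/wrist1.png

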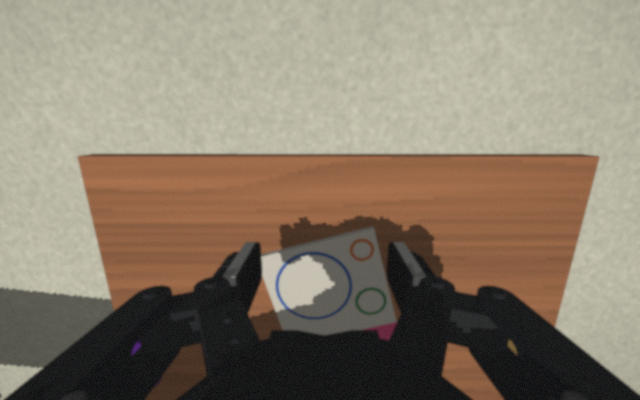

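View pics/side1.png

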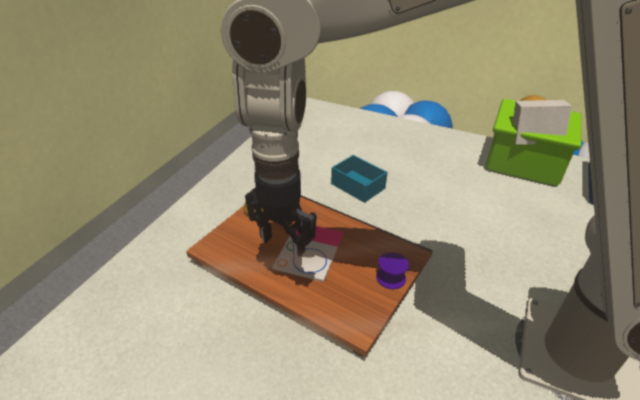

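Both views show the open fingers above the stand, just beyond the card's printed end. In the wrist view the tips are near (250,250) and (395,250). I'll lower them in stages.

>>> {"name": "step_arm", "arguments": {"increments": [[4,6,30,0],[4,6,55,0],[4,6,67,0],[4,6,67,0],[4,6,67,0]]}}

```text
t: 2.3
position: [560.6, 115.1, 84.3]
orientation: [0.001, 0.759, 0.651, -0.001]
ft_force: [-0.7, 0.2, -1.0]
grip_width: 66.0
```

```bash
python3 -c "
from h import *
inc(196,530,52)
cap('side','side2');d=cap('wrist','wrist2')"
```

```text
t 2.3 p [560.6 115.1  84.3] n,t 199.8 536.2 jaw -8.78 tilt [-5.0e-04 -2.7e-03 -1.0e+00] F [-0.7  0.2 -1. ] w 66.03730172665702
inc [-3.7 -6.3 32.3] turn 0.0009 Nvec in tool [ 1.     0.001 -0.003]
```

View pics/wrist2.png

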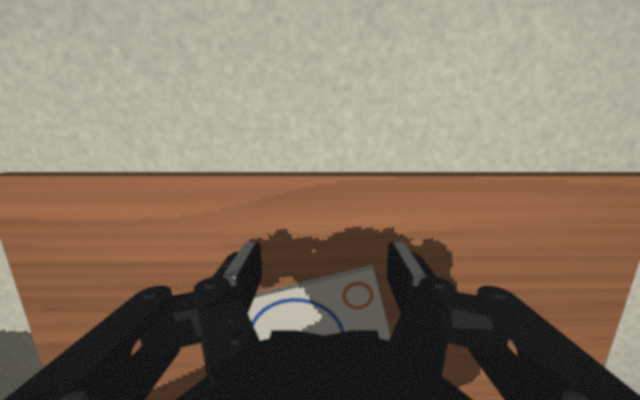

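View pics/side2.png

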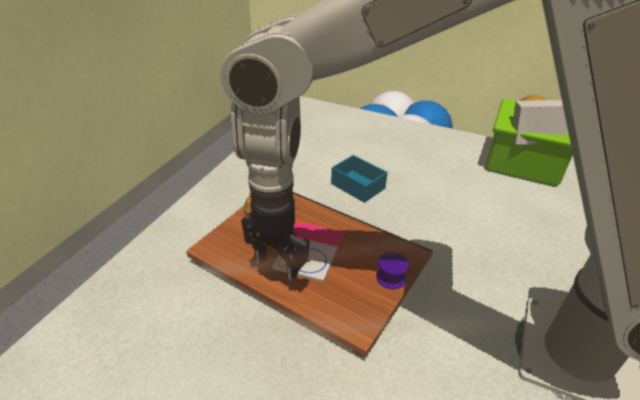

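>>> {"name": "step_arm", "arguments": {"increments": [[-2,-5,0,0],[-3,-10,8,0],[-3,-10,20,0],[-3,-10,24,0],[-3,-10,24,0],[-3,-10,24,0]]}}

```text
t: 3.0
position: [550.3, 113.6, 60.0]
orientation: [0.001, 0.759, 0.651, -0.001]
ft_force: [0.2, -0.6, 0.0]
grip_width: 66.0
```

```bash
python3 -c "
from h import *
inc(196,526,52)
d=cap('side','s3');cv2.imwrite('pics/s3z.png',cv2.resize(d['color'][190:310,210:350,::-1],None,fx=5,fy=5))"
```

```text
t 3.0 p [550.3 113.6  60. ] n,t 196.7 526.4 jaw -8.79 tilt [-5.0e-04 -2.7e-03 -1.0e+00] F [ 0.2 -0.6  0. ] w 65.98342207544046
inc [-0.7 -0.4  8. ] turn 0.0006 Nvec in tool [ 1.     0.001 -0.003]
```

View pics/s3z.png

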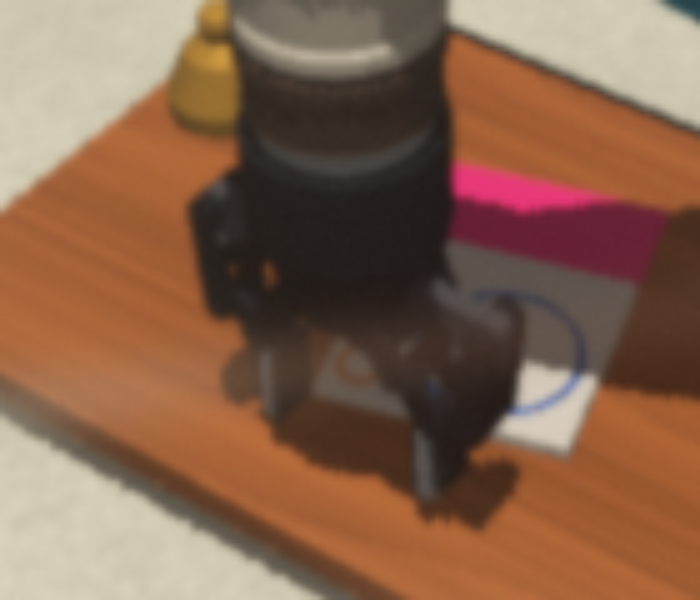

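The fingertips are behind the card's end and clear of the stand. I'll feel for the surface.

>>> {"name": "step_arm", "arguments": {"increments": [[0,0,1.5,0],[0,0,3,0],[0,0,4.5,0],[0,0,6,0],[0,0,8,0],[0,0,8,0]]}}

```text
t: 3.65
position: [550.4, 113.5, 52.0]
orientation: [0.001, 0.759, 0.651, -0.001]
ft_force: [0.3, 0.2, 0.4]
grip_width: 65.9
```

```bash
python3 -c "
from h import *
inc(196,526,45)
d=cap('side','s4');cv2.imwrite('pics/s4z.png',cv2.resize(d['color'][190:310,210:350,::-1],None,fx=5,fy=5))"
```

```text
t 3.65 p [550.4 113.5  52. ] n,t 196.7 526.4 jaw -8.79 tilt [-4.0e-04 -2.7e-03 -1.0e+00] F [0.3 0.2 0.4] w 65.92743121105063
inc [-0.7 -0.4  7. ] turn 0.0006 Nvec in tool [ 1.     0.001 -0.003]
```

View pics/s4z.png

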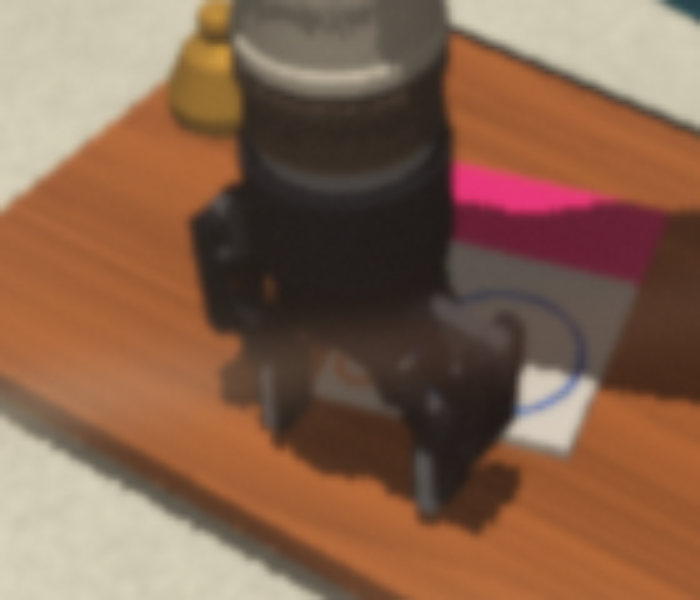

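>>> {"name": "step_arm", "arguments": {"increments": [[0,0,1,0],[0,0,2,0],[0,0,3,0],[0,0,3,0]]}}

```text
t: 4.1
position: [550.3, 113.5, 49.0]
orientation: [0.001, 0.759, 0.651, -0.001]
ft_force: [0.6, 0.3, 0.1]
grip_width: 66.0
```

>>> {"name": "step_arm", "arguments": {"increments": [[0,0,1,0],[0,0,2,0],[0,0,2,0]]}}

```text
t: 4.4
position: [550.2, 113.5, 46.8]
orientation: [0.001, 0.759, 0.651, -0.001]
ft_force: [-1.0, -1.2, -0.1]
grip_width: 66.3
```

>>> {"name": "step_arm", "arguments": {"increments": [[0,0,0.8,0],[0,0,1.5,0],[0,0,1.5,0]]}}

```text
t: 4.7
position: [550.1, 113.5, 45.2]
orientation: [0.001, 0.759, 0.651, -0.001]
ft_force: [0.3, 0.3, -0.9]
grip_width: 65.9
```

>>> {"name": "step_arm", "arguments": {"increments": [[0,0,0.8,0],[0,0,1.5,0],[0,0,1.5,0]]}}

```text
t: 5.0
position: [550.0, 113.4, 43.5]
orientation: [0.001, 0.759, 0.651, -0.001]
ft_force: [-0.8, 0.0, -0.3]
grip_width: 65.8
```

```bash
python3 -c "
from h import *
inc(196,526,45)
d=cap('side','s5');cv2.imwrite('pics/s5z.png',cv2.resize(d['color'][190:310,210:350,::-1],None,fx=5,fy=5))"
```

```text
t 5.0 p [550.  113.4  43.5] n,t 196.5 526.1 jaw -8.79 tilt [-0.0013 -0.0029 -1.    ] F [-0.8  0.  -0.3] w 65.75891618892535
inc [-0.5 -0.1 -1.5] turn 0.0007 Nvec in tool [ 1.     0.001 -0.003]
```

View pics/s5z.png

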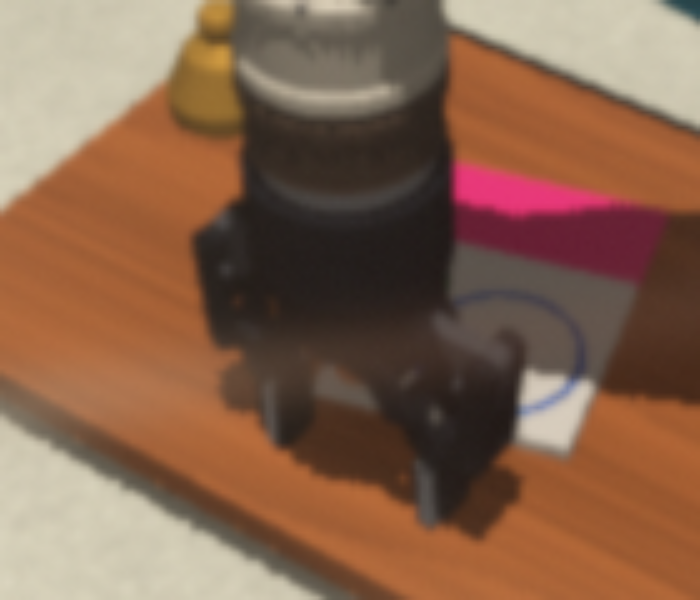

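>>> {"name": "step_arm", "arguments": {"increments": [[0,0,0.5,0],[0,0,1,0],[0,0,1,0]]}}

```text
t: 5.35
position: [549.9, 113.4, 42.5]
orientation: [0.001, 0.759, 0.651, -0.001]
ft_force: [-0.0, 0.1, -0.1]
grip_width: 66.1
```

>>> {"name": "step_arm", "arguments": {"increments": [[0,0,0.5,0],[0,0,1,0],[0,0,1,0]]}}

```text
t: 5.65
position: [550.0, 113.4, 41.5]
orientation: [0.001, 0.759, 0.651, -0.001]
ft_force: [-0.7, 0.2, 1.8]
grip_width: 66.0
```

Light contact shows at z = 41.5 (1.8 N). I'll lift 1.5 mm and start pushing along the tool's -x.

>>> {"name": "step_arm", "arguments": {"increments": [[0,0,-1.5,0],[-4,0,-1.5,0],[-8,0,-1.5,0],[-12,0,-1.5,0],[-16,0,-1.5,0],[-20,0,-1.5,0],[-24,0,-1.5,0],[-28,0,-1.5,0]]}}

```text
t: 6.45
position: [545.7, 85.4, 43.1]
orientation: [0.001, 0.759, 0.651, -0.001]
ft_force: [0.1, 0.8, -0.6]
grip_width: 65.9
```

```bash
python3 -c "
from h import *
inc(196,526,43)
d=cap('side','s6');cv2.imwrite('pics/s6z.png',cv2.resize(d['color'][190:310,210:350,::-1],None,fx=5,fy=5));cap('wrist','w6')"
```

```text
t 6.45 p [545.7  85.4  43.1] n,t 168.2 526.1 jaw -8.8 tilt [-0.0012 -0.0028 -1.    ] F [ 0.1  0.8 -0.6] w 65.92863150104341
inc [27.8 -0.1  0.1] turn 0.0006 Nvec in tool [ 1.     0.001 -0.003]
```

View pics/s6z.png

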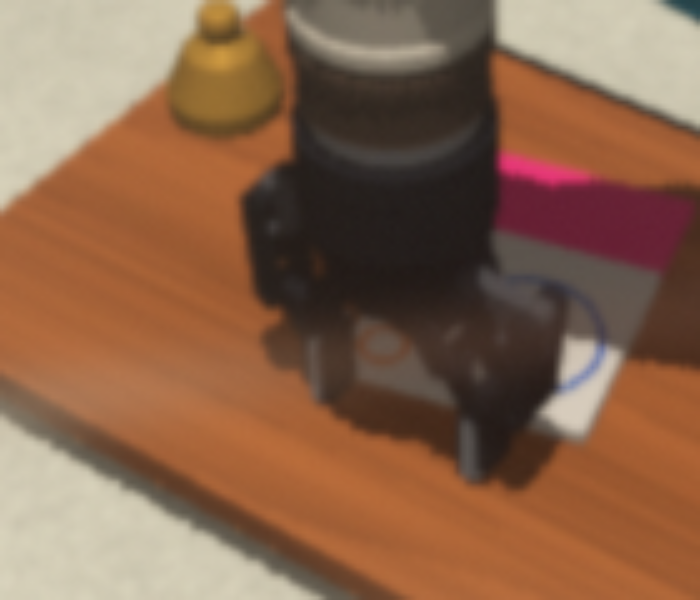

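View pics/w6.png

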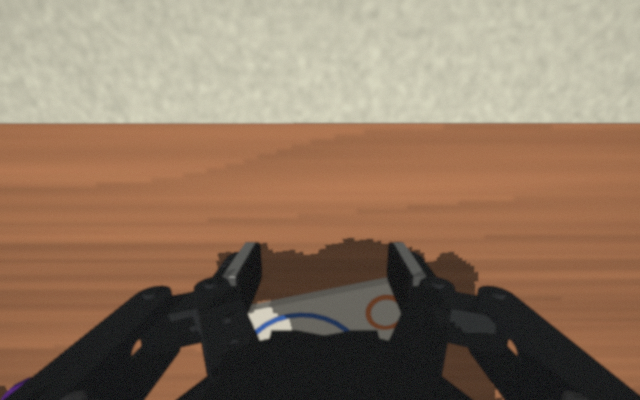

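The right finger is on the card's corner and the card has begun to move. I'll carry on.

>>> {"name": "step_arm", "arguments": {"increments": [[-4,0,0,0],[-8,0,0,0],[-12,0,0,0],[-16,0,0,0],[-20,0,0,0],[-24,0,0,0],[-28,0,0,0],[-32,0,0,0]]}}

```text
t: 7.35
position: [540.5, 53.1, 43.2]
orientation: [0.001, 0.76, 0.65, -0.002]
ft_force: [-0.3, 0.5, -1.2]
grip_width: 66.1
```

>>> {"name": "step_arm", "arguments": {"increments": [[-4,0,0,0],[-8,0,0,0],[-12,0,0,0],[-16,0,0,0],[-20,0,0,0],[-24,0,0,0],[-28,0,0,0],[-28,0,0,0]]}}

```text
t: 8.15
position: [536.0, 24.8, 43.3]
orientation: [0.001, 0.76, 0.65, -0.002]
ft_force: [0.2, 0.4, -0.1]
grip_width: 65.8
```

```bash
python3 -c "
from h import *
inc(46,526,43)
d=cap('side','s7');cv2.imwrite('pics/s7z.png',cv2.resize(d['color'][150:310,200:440,::-1],None,fx=3,fy=3));cap('wrist','w7');cap('top','t7')"
```

```text
t 8.15 p [536.   24.8  43.3] n,t 106.8 525.9 jaw -8.89 tilt [-0.0018 -0.0038 -1.    ] F [ 0.2  0.4 -0.1] w 65.84394868084685
inc [-60.8   0.2   0.6] turn -0.001 Nvec in tool [ 1.    -0.001 -0.004]
```

View pics/s7z.png

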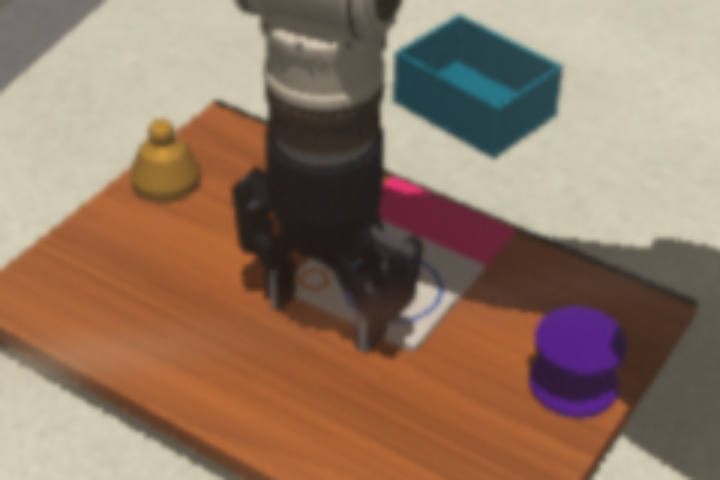

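View pics/t7.png

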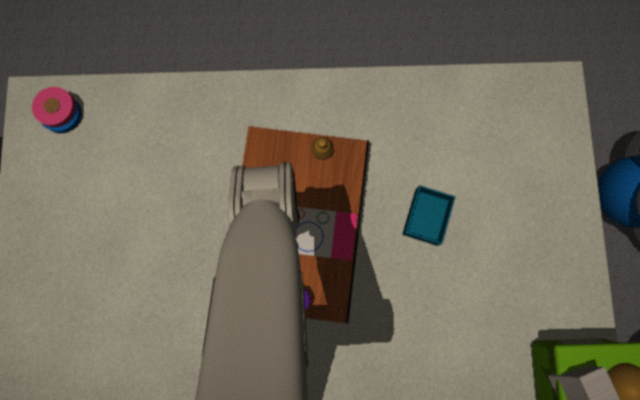

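View pics/w7.png

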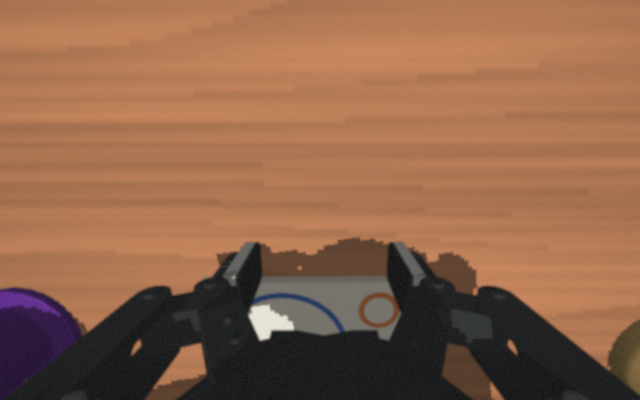

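The card is now flush with both fingers. In the top view the pink/white line is visible near column 333, rows 210–257. I'll measure what's left.

```bash
cat >> h.py <<'E'
def meas(d,nl,t0,t1,half=8):
    sat=lambda i:(i.max(2)-i.min(2))/(i.max(2)+5)*100
    red=lambda i:i[:,:,0]-i[:,:,2]
    e0=(300*T+0,0)
    a=edge_pts(d,(-58*N+345*T)[:2],(-58*N+720*T)[:2],chan=red,trim=.02)
    c=edge_pts(d,(nl*N+t0*T)[:2],(nl*N+t1*T)[:2],chan=sat,z=46,half=half,trim=0.05)
    nn=np.array([-a[1][1],a[1][0]])
    print('edge ang',a[2].round(2),a[0].round(1),'line ang',c[2].round(2),c[0].round(1),c[3],'line->EDGE to go',((c[0]-a[0])@nn+6).round(2))
E
python3 - <<'E'
from h import *
d=cap('top','t7b')
P=ray(d,[(333,212),(331,256),(357,213),(352,259)],46)
print((P@N).round(1),(P@T).round(1))
meas(d,(P@N)[:2].mean(),(P@T)[1]+3,(P@T)[0]-3)
cv2.imwrite('pics/t7z.png',cv2.resize(d['color'][190:330,280:400,::-1],None,fx=4,fy=4))
E
```

```text
[  2.8  -5.3 -54.  -54.8] [566.6 463.  571.4 462.2]
edge ang -8.91 [ 494.5 -134.4] line ang -8.44 [513.1 -83.5] 60 line->EDGE to go 59.15
```

View pics/t7z.png

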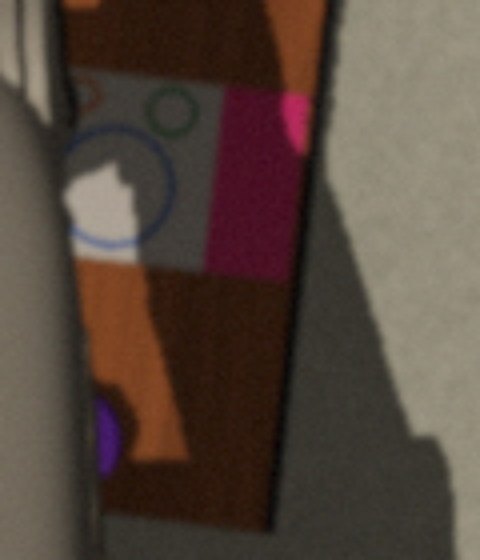

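>>> {"name": "step_arm", "arguments": {"increments": [[-4,0,0,0],[-8,0,0,0],[-12,0,0,0],[-16,0,0,0],[-20,0,0,0],[-24,0,0,0],[-28,0,0,0],[-30,0,0,0]]}}

```text
t: 9.15
position: [531.4, -4.8, 43.4]
orientation: [0.001, 0.76, 0.65, -0.002]
ft_force: [0.4, 0.6, -1.1]
grip_width: 66.3
```

>>> {"name": "step_arm", "arguments": {"increments": [[-4,0,0,0],[-8,0,0,0],[-12,0,0,0],[-16,0,0,0],[-19,0,0,0],[-21,0,0,0],[-22,0,0,0],[-22,0,0,0]]}}

```text
t: 9.95
position: [528.0, -26.7, 43.5]
orientation: [0.001, 0.76, 0.65, -0.002]
ft_force: [0.7, 0.1, -0.7]
grip_width: 65.7
```

```bash
cat >> h.py <<'E'
def meas2(d,nl,t0,t1,half=8):
    sat=lambda i:(i.max(2)-i.min(2))/(i.max(2)+5)*100
    c=edge_pts(d,(nl*N+t0*T)[:2],(nl*N+t1*T)[:2],chan=sat,z=46,half=half,trim=0.05)
    print('line ang',c[2].round(2),c[0].round(1),c[3],'to go', (c[0]@N[:2]+57.1+6).round(2))
E
python3 - <<'E'
from h import *
inc(46,526,43)
d=cap('top','t8');meas2(d,-55,465,565)
cv2.imwrite('pics/t8z.png',cv2.resize(d['color'][190:330,280:400,::-1],None,fx=4,fy=4))
cap('side','s8')
E
```

```text
t 9.95 p [528.  -26.7  43.5] n,t 54.6 525.8 jaw -8.88 tilt [-0.0019 -0.0039 -1.    ] F [ 0.7  0.1 -0.7] w 65.6946024302308
inc [-8.6  0.2  0.5] turn -0.0009 Nvec in tool [ 1.    -0.001 -0.004]
line ang -8.82 [ 498.  -133.5] 60 to go 7.62
```

View pics/t8z.png

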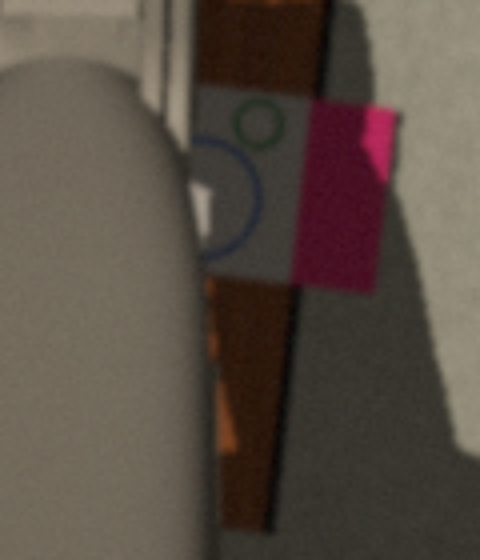

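View pics/s8.png

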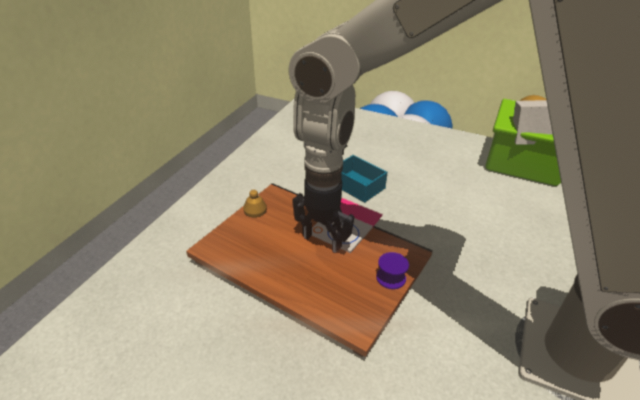

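The card is square to the edge (-8.82° against -8.83°) with about 7.5 mm to go. I'll push 5.5 mm and measure again.

>>> {"name": "step_arm", "arguments": {"increments": [[-1.5,0,0,0],[-3,0,0,0],[-4.5,0,0,0],[-5.5,0,0,0],[-5.5,0,0,0],[-5.5,0,0,0]]}}

```text
t: 10.65
position: [527.2, -32.2, 43.5]
orientation: [0.001, 0.76, 0.65, -0.002]
ft_force: [0.1, 0.4, -0.8]
grip_width: 66.0
```

>>> {"name": "step_arm", "arguments": {"increments": [[5,0,0,0],[15,0,0,0],[20,0,-20,0],[30,0,-60,0],[60,0,-100,0],[100,0,-130,0],[140,0,-150,0],[180,0,-150,0]]}}

```text
t: 11.45
position: [557.4, 149.0, 197.2]
orientation: [0.003, 0.76, 0.65, 0.002]
ft_force: [-0.1, 0.2, -0.8]
grip_width: 65.9
```

```bash
python3 - <<'E'
from h import *
inc(46,526,43)
d=cap('top','t9');meas2(d,-61,465,565);meas(d,-61,465,565)
e=cap('side','s9');
cv2.imwrite('pics/t9z.png',cv2.resize(d['color'][190:330,240:400,::-1],None,fx=4,fy=4))
E
```

```text
t 11.45 p [557.4 149.  197.2] n,t 232.8 528.0 jaw -8.87 tilt [ 0.006  -0.0022 -1.    ] F [-0.1  0.2 -0.8] w 65.88086901599401
inc [-186.7   -2.8  154.4] turn -0.0007 Nvec in tool [ 1.    -0.001 -0.001]
line ang -8.96 [ 486.7 -137.4] 60 to go 2.05
edge ang -8.67 [ 531.8 -140.8] line ang -8.96 [ 486.7 -137.4] 60 line->EDGE to go 2.58
```

View pics/t9z.png

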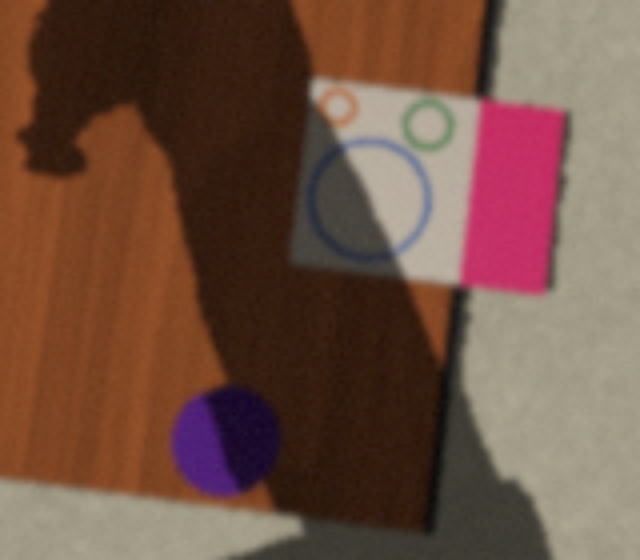

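View pics/s9.png

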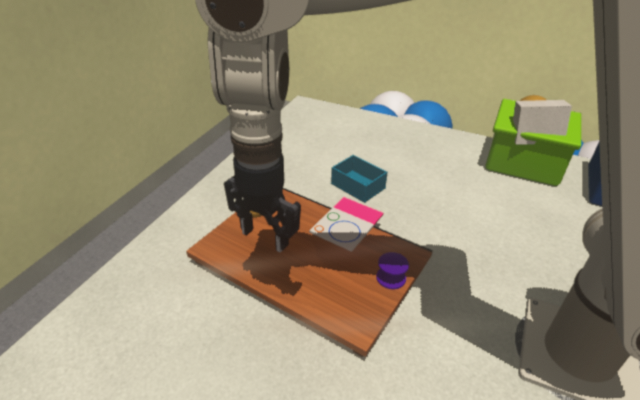

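```bash
cat > m.py <<'E'
from h import *
def full(nl,tops=None):
    sat=lambda i:(i.max(2)-i.min(2))/(i.max(2)+5)*100
    red=lambda i:i[:,:,0]-i[:,:,2]
    for n in ['top','side']:
        d=robot.capture(n)
        o0=0 if n=='top' else -2.7
        W=[]
        for ta,tb in [(360,445),(585,640)]:
            try: a=edge_pts(d,(( -57+o0)*N+ta*T)[:2],((-57+o0)*N+tb*T)[:2],chan=red,half=6,n=30); W.append((round(a[0]@N[:2],2),round(a[2],2)))
            except Exception as x: pass
        L=[]
        for off,z in [(0,46),(-50,46),(100,46)]:
            c=edge_pts(d,((nl+o0+off)*N+465*T)[:2],((nl+o0+off)*N+563*T)[:2],chan=sat,z=z,half=7,trim=.05)
            L.append((round(c[0]@N[:2]-off,2),round(c[2],2),c[3]))
        print(n,'wood/black n,ang',W,'line est from line/tip/end:',L)
E
python3 -c "
from m import *
full(-61)"
```

```text
top wood/black n,ang [(np.float64(-57.09), np.float32(-8.95)), (np.float64(-56.73), np.float32(-8.86))] line est from line/tip/end: [(np.float64(-61.13), np.float32(-8.98), 60), (np.float64(-61.61), np.float32(-8.58), 60), (np.float64(-59.26), np.float32(-7.71), 60)]
side wood/black n,ang [(np.float64(-59.35), np.float32(-11.74)), (np.float64(-60.41), np.float32(-9.61))] line est from line/tip/end: [(np.float64(-64.95), np.float32(-8.98), 60), (np.float64(-62.92), np.float32(-8.83), 60), (np.float64(-57.94), np.float32(-8.86), 42)]
```

The unobstructed views put the card square, with the line about 1.1–2.0 mm short of the edge (top and side estimates averaged). I'll make one small nudge of about 1.7 mm, to TCP n = 47.4.

```bash
python3 -c "
from h import *
inc(75,517,60)"
```

```text
t 11.65 p [554.8 147.8 192.4] n,t 231.2 525.5 jaw -8.72 tilt [-0.0025 -0.0048 -1.    ] F [-0.9  0.1  0.4] w 66.13417320816589
inc [-155.5   -8.6  133.2] turn 0.002 Nvec in tool [ 1.     0.002 -0.005]
```

>>> {"name": "step_arm", "arguments": {"increments": [[-40,-8,0,0],[-80,-8,30,0],[-120,-8,70,0],[-145,-8,105,0],[-152,-8,125,0.001],[-152,-8,132,0.001],[-152,-8,132,0.001],[-152,-8,132,0.001]]}}

```text
t: 12.45
position: [524.5, -1.6, 62.3]
orientation: [0.002, 0.759, 0.651, -0.002]
ft_force: [0.9, -0.7, -0.0]
grip_width: 65.9
```

```bash
python3 -c "
from h import *
inc(60,517,43.3)"
```

```text
t 12.45 p [524.5  -1.6  62.3] n,t 78.9 518.5 jaw -8.76 tilt [-6.0e-04 -4.7e-03 -1.0e+00] F [ 0.9 -0.7 -0. ] w 65.94132094771231
inc [-18.8  -1.6  19.1] turn 0.0013 Nvec in tool [ 1.     0.001 -0.005]
```

>>> {"name": "step_arm", "arguments": {"increments": [[0,0,8,0.001],[-3,0,14,0.001],[-6,0,18,0.001],[-10,0,19,0.001],[-16,0,19,0.001],[-19,0,19,0.001],[-19,0,19,0.001],[-19,0,19,0.001]]}}

```text
t: 13.25
position: [521.8, -20.7, 43.5]
orientation: [0.002, 0.759, 0.651, -0.002]
ft_force: [0.5, -0.2, 0.3]
grip_width: 66.5
```

```bash
python3 -c "
from h import *
inc(47.4,518,43.3)"
```

```text
t 13.25 p [521.8 -20.7  43.5] n,t 59.7 518.8 jaw -8.84 tilt [-1.0e-04 -4.6e-03 -1.0e+00] F [ 0.5 -0.2  0.3] w 66.49532101535657
inc [-12.3  -0.8   0.3] turn -0.0002 Nvec in tool [ 1.    -0.    -0.005]
```

>>> {"name": "step_arm", "arguments": {"increments": [[-4,0,0,0],[-8,0,0,0],[-10,0,0,0],[-11,0,0,0],[-11.7,0,0,0],[-12.3,0,0,0],[-12.3,0,0,0],[-12.3,0,0,0]]}}

```text
t: 14.05
position: [519.9, -32.8, 43.6]
orientation: [0.002, 0.759, 0.651, -0.002]
ft_force: [-0.6, 0.9, 0.0]
grip_width: 65.8
```

```bash
python3 -c "
from h import *
inc(47.4,518,43.3)
d=cap('top','t10');meas2(d,-62,465,565);d=cap('top','t10b');meas2(d,-62,465,565)"
```

```text
t 14.05 p [519.9 -32.8  43.6] n,t 47.4 518.7 jaw -8.83 tilt [-2.0e-04 -4.6e-03 -1.0e+00] F [-0.6  0.9  0. ] w 65.84667256247542
inc [-0.  -0.7  0.3] turn -0.0001 Nvec in tool [ 1.    -0.    -0.005]
line ang -8.78 [ 499.9 -140.9] 60 to go 0.57
line ang -8.65 [ 505.8 -141.7] 60 to go 0.71
```

>>> {"name": "step_arm", "arguments": {"increments": [[5,0,0,0],[15,0,0,0],[20,0,-20,0],[30,0,-60,0],[60,0,-100,0],[100,0,-130,0],[140,0,-150,0],[180,0,-150,0]]}}

```text
t: 14.95
position: [549.7, 148.5, 197.1]
orientation: [0.003, 0.759, 0.651, 0.002]
ft_force: [1.1, 0.2, -0.7]
grip_width: 65.9
```

>>> {"name": "step_arm", "arguments": {"increments": [[20,0,-20,0],[30,0,-30,0],[30,0,-30,0],[30,0,-30,0]]}}

```text
t: 15.35
position: [553.7, 178.5, 226.5]
orientation: [0.004, 0.759, 0.651, 0.002]
ft_force: [1.3, 0.2, -0.7]
grip_width: 65.6
```

```bash
python3 - <<'E'
from m import *
inc()
full(-62.5)
full(-62.5)
d=cap('top','t11');meas2(d,-62,465,565)
e=cap('side','s11')
for n,dd,k in (('top',d,'spool'),('top',d,'basket')):
    c=biggest(masks(dd['color'])[k],(200,100,480,350)); print(k,ray(dd,c.reshape(-1,2).mean(0),62 if k=='spool' else 50).round(1))
o=np.hstack([cv2.resize(d['color'][190:310,270:370],None,fx=4,fy=4),cv2.resize(e['color'][180:300,290:390],None,fx=4,fy=4)])
cv2.imwrite('pics/z11.png',o[:,:,::-1])
E
```

```text
t 15.35 p [553.7 178.5 226.5] n,t 261.4 519.7 jaw -8.78 tilt [ 0.0071 -0.0032 -1.    ] F [ 1.3  0.2 -0.7] w 65.63926675452615
inc [0. 0. 0.] turn 0.0009 Nvec in tool [ 1.     0.001 -0.002]
top wood/black n,ang [(np.float64(-57.37), np.float32(-9.12)), (np.float64(-56.9), np.float32(-8.46))] line est from line/tip/end: [(np.float64(-62.69), np.float32(-8.73), 60), (np.float64(-63.16), np.float32(-9.04), 60), (np.float64(-60.64), np.float32(-8.26), 60)]
side wood/black n,ang [(np.float64(-59.81), np.float32(-10.42)), (np.float64(-60.25), np.float32(-10.53))] line est from line/tip/end: [(np.float64(-66.44), np.float32(-8.86), 60), (np.float64(-64.68), np.float32(-8.89), 60), (np.float64(-59.64), np.float32(-9.1), 48)]
top wood/black n,ang [(np.float64(-57.02), np.float32(-8.72)), (np.float64(-56.87), np.float32(-7.59))] line est from line/tip/end: [(np.float64(-62.68), np.float32(-8.64), 60), (np.float64(-63.19), np.float32(-8.97), 60), (np.float64(-60.56), np.float32(-8.16), 60)]
side wood/black n,ang [(np.float64(-59.87), np.float32(-10.65)), (np.float64(-60.35), np.float32(-9.99))] line est from line/tip/end: [(np.float64(-66.37), np.float32(-8.85), 60), (np.float64(-64.68), np.float32(-8.89), 60), (np.float64(-59.7), np.float32(-8.82), 50)]
line ang -8.98 [ 499.3 -140.9] 60 to go 0.5
spool [[359.2   5.6  62. ]]
basket [[ 545.3 -310.    50. ]]
```

View pics/z11.png

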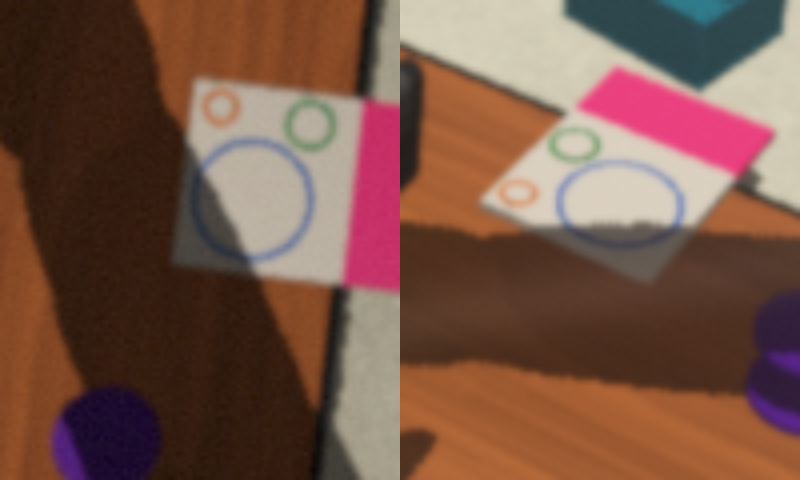

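View pics/t11.png

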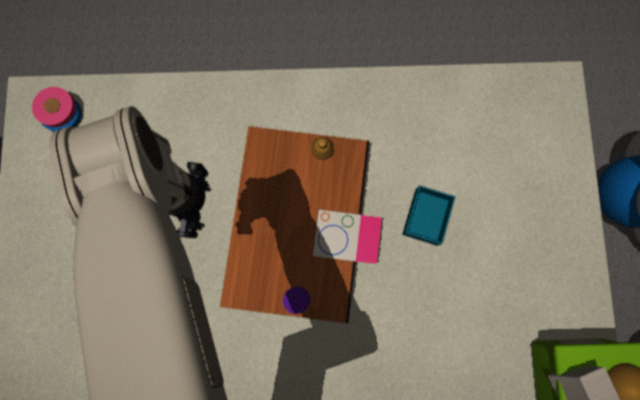

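The last views agree. The top view puts the line 0.4 mm short of the edge, and the side view puts it about 0.3 mm past. The card is square to within about 0.2°, the weight, spool and basket haven't moved, and the gripper is high and clear. I'm handing in.

```bash
python3 -c "
from h import *
print(np.abs(robot.state()['joint_velocities']).max().round(4)); print(robot.close_job())"
```

```text
0.0069
the job is handed in; nothing more can be done
None
```

I slid the card along the stand with the two open fingertips behind its +y end until the pink/white line lay over the black-trimmed edge. I pushed it in stages, backed off to measure, and finished with a nudge of about 1.7 mm. I handed in at about 16 s of the 42 s, with the gripper up and clear.

**Line position:** the top view put the line about 0.4 mm short of the edge, and the side view about 0.3 mm past it. The pink tip seen from the top agreed, at about 0 mm.

**Squareness:** the line measured between -8.6° and -9.0°, against the edge at -8.83°.

**Disagreeing checks:**
- The card's white end lay partly in the arm's shadow. From it, the line came out about 2.5 mm short of the edge in the top view and about 6 mm short in the side view.
- The pink tip in the side view gave about 1.4 mm short.
- I did not use any of these three.

**Other objects:** the spool and basket measured within 1 mm of where they started. The weight showed at the same place in the top image, checked by eye only.

**Forces:** wrist force stayed under about 2 N at every reading.

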